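# Find the tuning fork's case by its weight and lay the fork on its rest

## Task

One of the three identical closed cases still has its steel tuning fork in it; the other two are empty and must stay shut. Heft the cases by their end handles, tipping each up a couple of centimetres, until you have felt the heavy one; set it down, slide its lid right open, lift the fork out and lower it gently, without dropping it, until it lies across both bars of the wooden fork rest. Leave the cases standing in their places on the mat and do not disturb the glassware and the mallet.

Things in the scene. Friction and masses are not known exactly. Their poses are not given: they have to be found in the camera images.
- case_1: one of three identical shut plywood cases side by side on a black mat (top 3 mm above the table): 185 (x) x 96 (y) x 60 high, walls and floor 6 thick; origin under its centre, x from the handle end to the far end. About 0.29 kg empty; only one, a different one each time, holds a steel fork (0.32 to 0.43 kg) and nothing outside shows which
- case_2: as case_1
- case_3: as case_1
- case_1_handle (a point): middle of the steel bar handle on the case's -x end, 130 mm from the case's centre, 38 mm off the end face, 45 mm above its underside; round bar 10 mm thick, 66 mm long along y. Raising it tips the case about its far lower edge: the pull is about 0.41 of the weight, 1.2 to 1.9 N empty, 2.5 to 4 N with the fork, with handle friction
- case_2_handle (a point): as case_1_handle
- case_3_handle (a point): as case_1_handle
- lid_1_batten (a point): middle of the dark push batten on the lid: 12 (x) x 56 (y) x 13 mm high. The lid's face below it is 55 mm above the case's underside, 5 mm below the rims. With the lid shut the batten is 50 mm from the case's centre towards the handle, with 30 mm of lid between it and the end wall
- lid_2_batten (a point): as lid_1_batten
- lid_3_batten (a point): as lid_1_batten
- lid_1 (a joint): how far the lid has slid out towards the case's +x end, m: 0 shut, 0.16 at its stop; the fork lifts straight out from 0.15 on. Slides with about 0.7 N and stays where it is left; pushed by the batten, it moves while the case keeps still
- lid_2 (a joint): as lid_1
- lid_3 (a joint): as lid_1
- nest_1: foam bed fixed in case_1, same origin. A fork in it lies flat along x, tines to +x: 135 long, 34 wide over two tines 13 wide, 15 thick, stem 13 thick. Its centre of mass, where to grip it across both tines, is over the case's centre, 33.5 mm above the underside; it reaches 58 mm to +x, 77 to -x; 25 mm are free beside it there, down to the floor
- nest_2: as nest_1, in case_2
- nest_3: as nest_1, in case_3
- rest: board of the wooden fork rest, fixed, 150 (x) x 110 (y) x 12 mm high, origin under its centre. It carries two upright bars with felt on top; a fork is laid flat along the rest's x, its middle at the rest's centre, so that it bridges both
- bar_near: bar of the rest, -35 mm along the rest's x: 10 mm thick, 106 long along the rest's y, the felt top 34 mm above its own origin (46 mm above the table) with 90 mm between the 10 mm high end lips. Origin under the bar, 12 mm above the table
- bar_far: bar of the rest, +35 mm along the rest's x: 10 mm thick, 106 long along the rest's y, the felt top 34 mm above its own origin (46 mm above the table) with 90 mm between the 10 mm high end lips. Origin under the bar, 12 mm above the table
- bottle: bystander: stoppered glass bottle, 64 mm across, 130 high, origin under its centre
- flask: bystander: round stoppered glass flask, 88 mm across, 136 high, origin under its centre
- mallet: bystander: small mallet lying flat, 190 mm long, rubber head 45 mm; origin under the handle

How it is judged:
On the way, in this order (a step that is already met when the one before it is completed fails the run):
1. the case with the fork in it, still shut, has been hefted: its handle at least 10 mm up from where it began (((contact force between nest_1 and anything else above 1.5 N and value of joint lid_1 below 0.02 m and height (world z) of case_1_handle above 0.058 m) or (contact force between nest_2 and anything else above 1.5 N and value of joint lid_2 below 0.02 m and height (world z) of case_2_handle above 0.058 m) or (contact force between nest_3 and anything else above 1.5 N and value of joint lid_3 below 0.02 m and height (world z) of case_3_handle above 0.058 m))), for 0.2 s.
2. the fork has been lowered, not dropped: both bars bear it (0.5 N each) with the grasp point between the fingers still lower than 72 mm, its middle then being 53 mm high (contact force between each of bar_near, bar_far and anything else above 0.5 N and height (world z) of the grasp point below 0.072 m), for 0.05 s.
At the end, for the whole second after the job is handed in: the fork lies across both bars of the rest, each bearing at least 0.5 N; its case's lid is out at least 120 mm, the other two lids shut within 20 mm; the cases stand level within 60 mm, bottle, flask and mallet within 30 mm of where they began (contact force between each of bar_near, bar_far and anything else above 0.5 N and not (contact force between nest_1 and anything else above 1.5 N) and not (contact force between nest_2 and anything else above 1.5 N) and not (contact force between nest_3 and anything else above 1.5 N) and ((value of joint each of lid_1, lid_2 below 0.02 m and value of joint lid_3 above 0.12 m) or (value of joint each of lid_1, lid_3 below 0.02 m and value of joint lid_2 above 0.12 m) or (value of joint each of lid_2, lid_3 below 0.02 m and value of joint lid_1 above 0.12 m)) and distance of each of case_1, case_2, case_3 from where it was at the start of the episode below 0.06 m and angle between each of case_1, case_2, case_3's own z axis and vertical below 0.05 rad and linear speed of each of case_1, case_2, case_3 below 0.02 m/s and distance of each of bottle, flask, mallet from where it was at the start of the episode below 0.03 m); the robot touches nothing.
It fails at once if an empty case opened (its lid out more than 30 mm) ((value of joint lid_1 above 0.03 m and contact force between any of nest_2, nest_3 and anything else above 1.5 N) or (value of joint lid_2 above 0.03 m and contact force between any of nest_1, nest_3 and anything else above 1.5 N) or (value of joint lid_3 above 0.03 m and contact force between any of nest_1, nest_2 and anything else above 1.5 N) or value of joint each of lid_1, lid_2 above 0.03 m or value of joint each of lid_1, lid_3 above 0.03 m or value of joint each of lid_2, lid_3 above 0.03 m).
It fails at once if the fork thrown or pressed hard onto the rest (over 40 N on a bar) (contact force between any of bar_near, bar_far and anything else above 40 N).
It fails at once if a case upended (tipped over 40 degrees) (angle between any of case_1, case_2, case_3's own z axis and vertical above 0.7 rad).
It fails at once if a bystander disturbed (bottle, flask or mallet moved over 30 mm) (distance of any of bottle, flask, mallet from where it was at the start of the episode above 0.03 m).
It also fails if it takes over 72 s, if anything falls off the work surface, if the arm or the gripper's body presses on something with over 40 N, if the wrist force passes 120 N, or if a joint passes its speed limit or range.

## Robot

A 6-joint arm with a two-finger parallel gripper is mounted at the origin on the work surface. World frame = base frame: x ahead of the robot, y to its left, z up, the work surface at z = 0. Lengths are in m, angles in rad, forces in N, time in s.
With the tool pointing down it reaches from about 0.375 to 0.9 m from the base axis. Payload 3.1 kg.
Tool frame: the origin (TCP) lies on the centre line of the jaws, within the pads' length; the fingertips stand robot.tip_reach ahead of it and the grasp point (between the pads) lies 8 mm behind it (robot.tip_reach is the distance from the TCP to the fingertips, in m); z points along the fingers, y is the line along which they close (so a half turn about z gives the same grasp; the last joint's range is limited). The gripper opens to 87 mm and grips with 3 to 60 N. Pads are 19 mm wide; open, the fingers measure 117 mm over their backs; the gripper's body (75 mm by 190 mm) begins 51 mm behind the grasp point.
Start: joints at [1.145, 0.527, 1.433, -0, 1.181, -0.178], TCP at [0.153, 0.606, 0.234] pointing down, gripper open.
Joint ranges: [-3.08, 3.08], [-0.75, 2.2], [0.22, 2.44], [-1.43, 4.57], [0, 2.65], [-2.85, 2.85]. Speed limits (rad/s): [2.79, 2.79, 3.14, 3.14, 3.14, 3.14].

## Interface

Orientations are given as a unit quaternion [x, y, z, w].
In Python, from rig import robot gives the robot as it stands.
- The arm moves only by the tool jog_arm, never from a script. Its argument "motion" is one flat list of numbers, 7 for each row, row after row: the shift along the tool's x, y, z scaled (see below), then the turn, a rotation vector about the tool's x, y, z scaled (see below), then the gripper's target within -1 to 1 (shut at 1, half-way at 0, fully open at -1). In form: [x, y, z, rx, ry, rz, hand, x, y, z, rx, ry, rz, hand, ...]. A call has 1 to 12 rows; each row shifts and turns the commanded pose from where the row before left it, along the tool's axes as they then stand; what a row does not reach is not made up. The controller multiplies each number of a shift by 4 cm and each number of a turn by 4 degrees. A row lasts 1/8 s, in which the tool goes at most 62.5 mm and 10.7 degrees, less where a joint would pass 70% of its speed; a pose out of reach is approached as far as the arm can. A call with a number of a shift or a turn outside -1 to 1 is refused whole. A call with a gripper value outside its range is refused whole. The fingers move at their own pace and stop on an object; "grip_force" is the grip in N (left out, the last holds). Time passes only in rows, so rows that do not move let the fingers close. It gives the time, the measured TCP pose, the force, the opening and the grip force at its end, in the units of the state.
- robot.get_obs(): the state, without advancing time (a new reading comes with each control period).
- robot.camera(name): name is "scene" or "top" or "wrist"; returns the picture (480x640x3 uint8, blue, green, red); there is no depth.
- robot.calibration(name): a dict with "fx", "fy", "cx", "cy" (pixels), "R" (3x3) and "t" (3): a world point X has camera coordinates R X + t; the wrist camera has in their place "T_tool_cam" (4x4, takes a point from camera to tool coordinates, whose origin is the TCP and whose axes are the flange's). Camera axes: x right, y down, z forward; pixel columns grow to the right and rows downward; lengths in m; the calibration is good to about 2 mm. A picture is of the moment at which its call begins: read the wrist's pose just before it. calibration takes no time and is no camera call.
- robot.hand_in(): hands the job in; it is judged then, once.
The state is a dict: "time": time; "q": joint angles; "joint_velocities": joint speeds; "joint_torque": joint torques, N m; "position": TCP position; "tool_rot": TCP orientation; "ft_force": force on the tool from outside, world axes, zero at the start; "moment": the same for the moment, N m; "grip_width": finger opening in m; "grip_force": force on a finger pad.
Only numpy, scipy, OpenCV 4.12 (cv2) and the standard library are available. Lean on these libraries where they do the work, as an engineer would, in place of code of your own. Each camera call takes 0.05 s, during which the arm holds its last target. There are 200 camera calls.

## Working session

There is one attempt and no reset: what is moved stays moved. The work goes in short steps, Python scripts to look and compute and a tool call to move; the robot and the scene stay as the last step left them, time stands still between calls to the robot, and variables do not carry over. Pictures are saved under pics/ and viewed, at most 10 in all, crops included, and the job is handed in when it is done.

Besides the shell and the picture viewer there is one more tool, called after ">>>" by a JSON object that holds its "name" and its "arguments", one argument or row to a line. jog_arm: Moves the arm, as the interface text tells. Shifts and turns lie within -1 to 1; 1 stands for 4 cm of shift or 4 degrees of turn. Its arguments: {"type":"object","properties":{"motion":{"type":"array","items":{"type":"number"}},"grip_force":{"type":"number"}},"required":["motion"]}

```bash
mkdir -p pics
python3 - <<'E'
from rig import robot
import cv2,json
o=robot.get_obs();print({k:(v if not hasattr(v,'tolist') else v.tolist()) for k,v in o.items()},robot.tip_reach)
for n in("top","scene"):
    cv2.imwrite(f"pics/{n}0.png",robot.camera(n));c=robot.calibration(n);print(n,{k:(v.tolist() if hasattr(v,'tolist') else v) for k,v in c.items()})
E
```

```text
{'time': 0.0, 'q': [1.1454850508064225, 0.5284521363717051, 1.4338800796009605, -3.0505962861371296e-05, 1.1814044418230012, -0.17850360222656286], 'joint_velocities': [0.0011266232717701988, 0.0010034769307508786, -0.0013005748635619944, 0.00011033582327886189, -0.00198761926769861, -0.0014780861668601687], 'joint_torque': [0.0014488461238215677, -44.004271030426025, -17.65955150127411, 0.06353678181767464, 0.058011452201753855, -0.0001486203791500884], 'position': [0.15238117289500935, 0.6054160078282408, 0.23258730245652975], 'tool_rot': [0.1230850337720031, 0.9923955486973567, -0.0010277103797088803, -0.0003052841179719446], 'ft_force': [0.6096767382193631, 0.382943451314713, 0.15419736197174436], 'moment': [-0.010931378289387, -0.011956394912612184, 0.01397967438046978], 'grip_force': 0.0, 'grip_width': 0.08705127619948236} 0.011
top {'fx': 616.944811348599, 'fy': 616.944811348599, 'cx': 313.96296571059156, 'cy': 234.86456837488433, 'R': [[-0.025362213459773367, -0.99965163250324, -0.007305597992486559], [-0.9947676591020019, 0.02596041758398444, -0.0988097218070602], [0.09896495608620443, 0.004761339356954669, -0.9950795280350127]], 't': [-0.041116175583938395, 0.5717441707370879, 1.2479943248733147]}
scene {'fx': 584.1373323523637, 'fy': 584.1373323523637, 'cx': 312.2096312896789, 'cy': 239.52446548179088, 'R': [[0.20859422794465404, 0.9779366299687197, -0.01133118853418304], [0.7681341777122325, -0.17099276467746746, -0.6170343259967869], [-0.6053580205948595, 0.1200059256594427, -0.7868546528477124]], 't': [-0.051059458597058065, -0.390887186661226, 1.8515001813593102]}
```

View pics/top0.png

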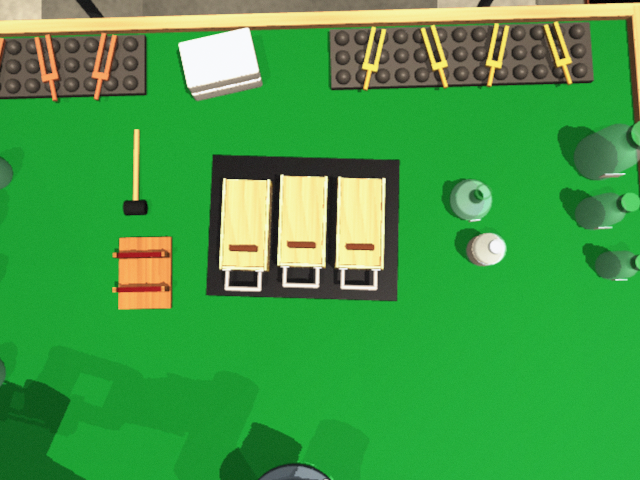

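View pics/scene0.png

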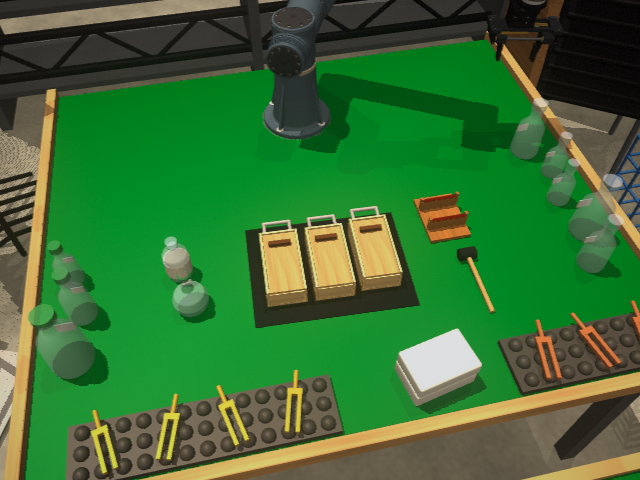

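The top view shows three cases: their battens are at about (243,248), (301,244) and (360,247), with the handle bars at rows 286–291. The rest is at (145,272) with bars at rows 254 and 288. The mallet is at (135,175), the flask at (470,200) and the bottle at (486,249). The scene view shows the same layout.

```bash
cat > h.py <<'E'
import numpy as np,cv2
from rig import robot
from scipy.spatial.transform import Rotation as Ro
def ray(n,uv,z):
    c=robot.calibration(n);R=np.array(c['R']);t=np.array(c['t'])
    d=R.T@np.array([(uv[0]-c['cx'])/c['fx'],(uv[1]-c['cy'])/c['fy'],1]);o=-R.T@t
    return (o+d*(z-o[2])/d[2])[:2]
def comps(m,amin,box=None):
    cs=cv2.findContours(m.astype(np.uint8),cv2.RETR_EXTERNAL,cv2.CHAIN_APPROX_NONE)[0]
    return [c for c in cs if cv2.contourArea(c)>amin]
E
python3 - <<'E'
from h import *
im=cv2.imread('pics/top0.png');b,g,r=[im[...,i].astype(int) for i in range(3)]
hsv=cv2.cvtColor(im,cv2.COLOR_BGR2HSV)
roi=np.zeros(b.shape,bool);roi[140:310,100:420]=1
for p in[(243,248),(220,262),(245,291),(245,220),(140,254),(140,270),(140,288),(301,286)]:print(p,im[p[1],p[0]],hsv[p[1],p[0]])
wood=roi&(r>190)&(g>150)&(b>80)&(r-b>30)
bat=roi&(r>60)&(r-g>35)&(g<110)
han=roi&(abs(r-b)<35)&(abs(r-g)<35)&(b>90)
for nm,m,z,a in(("bat",bat,.071,30),("wood",wood,.063,1000),("han",han,.053,20)):
    for c in comps(m,a):
        (x,y),wh,an=cv2.minAreaRect(c);bb=cv2.boundingRect(c)
        P=np.array([ray("top",p,z) for p in cv2.boxPoints(((x,y),wh,an))])
        print(nm,(round(x,1),round(y,1)),bb,ray("top",(x,y),z).round(4),"sides",np.linalg.norm(P[1]-P[0]).round(4),np.linalg.norm(P[2]-P[1]).round(4),"corners",P.round(3).tolist())
s=np.zeros((480,640,3),np.uint8);s[wood]=(0,255,255);s[bat]=(0,0,255);s[han]=(255,255,255)
cv2.imwrite('pics/m.png',np.hstack([cv2.resize(im[220:310,100:400],None,fx=2.6,fy=2.6),])) 
cv2.imwrite('pics/m2.png',np.vstack([cv2.resize(q[150:310,100:400],None,fx=1.85,fy=1.85,interpolation=0) for q in(im,s)]))
E
```

```text
(243, 248) [ 51  84 162] [  9 175 162]
(220, 262) [209 250 248] [ 31  42 250]
(245, 291) [123 135 147] [ 15  42 147]
(245, 220) [160 237 248] [ 26  90 248]
(140, 254) [ 37  32 167] [179 206 167]
(140, 270) [ 86 158 242] [ 14 164 242]
(140, 288) [ 32  29 164] [179 210 164]
(301, 286) [231 239 243] [ 20  13 243]
bat (144.2, 287.4) (116, 282, 56, 17) [0.4703 0.2838] sides 0.0296 0.1115 corners [[0.463, 0.341], [0.493, 0.337], [0.477, 0.227], [0.448, 0.23]]
bat (243.0, 248.0) (230, 245, 27, 7) [0.5436 0.0863] sides 0.052 0.012 corners [[0.55, 0.112], [0.549, 0.06], [0.537, 0.06], [0.538, 0.112]]
bat (359.5, 246.5) (346, 244, 28, 6) [ 0.5406 -0.1462] sides 0.0538 0.01 corners [[0.546, -0.119], [0.545, -0.173], [0.535, -0.173], [0.536, -0.119]]
bat (301.0, 244.5) (288, 242, 27, 6) [ 0.5476 -0.0297] sides 0.0519 0.01 corners [[0.553, -0.004], [0.552, -0.056], [0.542, -0.055], [0.543, -0.004]]
bat (143.5, 256.0) (116, 238, 56, 37) [0.5327 0.2852] sides 0.1103 0.072 corners [[0.57, 0.34], [0.567, 0.23], [0.495, 0.23], [0.498, 0.34]]
wood (144.0, 271.0) (119, 258, 51, 27) [0.5032 0.2864] sides
[... 281 characters left out ...]
-0.1498] sides 0.1846 0.0975 corners [[0.5, -0.096], [0.685, -0.107], [0.679, -0.204], [0.495, -0.192]]
wood (302.0, 221.0) (277, 175, 51, 93) [ 0.5957 -0.0325] sides 0.1855 0.0981 corners [[0.506, 0.02], [0.692, 0.012], [0.686, -0.086], [0.501, -0.076]]
han (359.2, 279.1) (339, 268, 42, 23) [ 0.4762 -0.1447] sides 0.0432 0.0827 corners [[0.457, -0.102], [0.5, -0.105], [0.495, -0.187], [0.452, -0.184]]
han (242.2, 279.2) (222, 267, 42, 25) [0.4821 0.091 ] sides 0.0478 0.083 corners [[0.461, 0.133], [0.509, 0.131], [0.503, 0.048], [0.456, 0.051]]
han (300.2, 277.1) (280, 266, 42, 23) [ 0.4834 -0.026 ] sides 0.043 0.0829 corners [[0.464, 0.016], [0.507, 0.014], [0.503, -0.069], [0.46, -0.066]]
```

View pics/m2.png

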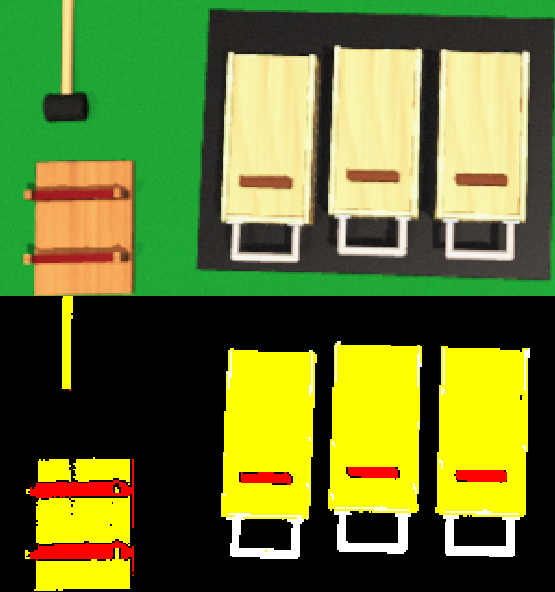

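>>> {"name": "jog_arm", "arguments": {
  "motion": [0,0,0.2,0,0,1,0.36,0,0,0.2,0,0,1,0.36,0,0,0.2,0,0,1,0.36,0,0,0.2,0,0,1,0.36,0,0,0.2,0,0,1,0.36,0,0,0.2,0,0,1,0.36,0,0,0.2,0,0,1,0.36,0,0,0.2,0,0,1,0.36,0,0,0.2,0,0,1,0.36,0,0,0.2,0,0,1,0.36,0,0,0,0,0,1,0.36,0,0,0,0,0,1,0.36]
}}

```text
time: 1.6
position: [0.1524, 0.6056, 0.1528]
tool_rot: [0.517, 0.856, -0.001, 0.0]
ft_force: [0.8, -0.4, -0.2]
grip_width: 0.028
grip_force: 0.0
```

>>> {"name": "jog_arm", "arguments": {
  "motion": [0,0,0,0,0,1,0.36,0,0,0,0,0,1,0.36,0,0,0,0,0,1,0.36,0,0,0,0,0,1,0.36,0,0,0,0,0,1,0.36,0,0,0,0,0,1,0.36,0,0,0,0,0,1,0.36,0,0,0,0,0,0.72,0.36]
}}

```text
time: 2.6
position: [0.1525, 0.6057, 0.153]
tool_rot: [0.726, 0.688, -0.001, 0.0]
ft_force: [-0.4, 0.0, 0.2]
grip_width: 0.0283
grip_force: 0.0
```

>>> {"name": "jog_arm", "arguments": {
  "motion": [-1,0.7,0,0,0,0,0.36,-1,0.7,0,0,0,0,0.36,-1,0.7,0,0,0,0,0.36,-1,0.7,0,0,0,0,0.36,-1,0.7,0,0,0,0,0.36,-1,0.7,0,0,0,0,0.36,-1,0.7,0,0,0,0,0.36,-1,0.7,0,0,0,0,0.36,-1,0.7,0,0,0,0,0.36,-1,0.7,0,0,0,0,0.36,-1,0.7,0,0,0,0,0.36,-1,0.7,0,0,0,0,0.36]
}}

```text
time: 4.1
position: [0.4635, 0.1075, 0.1534]
tool_rot: [0.726, 0.688, -0.0, -0.0]
ft_force: [1.0, 0.3, -0.3]
grip_width: 0.0279
grip_force: 0.0
```

>>> {"name": "jog_arm", "arguments": {
  "motion": [-0.45,0.03,0,0,0,0,0.36,0,0,0,0,0,0,0.36]
}}

```text
time: 4.35
position: [0.4631, 0.0899, 0.1532]
tool_rot: [0.727, 0.687, -0.0, -0.0]
ft_force: [0.3, 0.6, 0.1]
grip_width: 0.0275
grip_force: 0.0
```

```bash
cat >> h.py <<'E'
def wrist():
    o=robot.get_obs();im=robot.camera("wrist");c=robot.calibration("wrist")
    T=np.eye(4);T[:3,:3]=Ro.from_quat(o['tool_rot']).as_matrix();T[:3,3]=o['position'];T=T@np.array(c['T_tool_cam'])
    def wr(uv,z):
        d=T[:3,:3]@np.array([(uv[0]-c['cx'])/c['fx'],(uv[1]-c['cy'])/c['fy'],1]);return (T[:3,3]+d*(z-T[2,3])/d[2])[:2]
    return o,im,wr
E
python3 - <<'E'
from h import *
o,im,wr=wrist();cv2.imwrite('pics/w1.png',im);print(o['position'],o['tool_rot'],o['ft_force'])
for p in[(0,0),(639,0),(0,479),(639,479)]:print(p,wr(p,.048))
E
```

```text
[0.46312688 0.0898718  0.1532395 ] [ 7.26536262e-01  6.87127961e-01 -3.03943189e-04 -3.63921954e-04] [0.26061452 0.59510274 0.14374712]
(0, 0) [0.28579443 0.25404572]
(639, 0) [0.66413475 0.2332091 ]
(0, 479) [ 0.17045313 -0.1137595 ]
(639, 479) [ 0.74181121 -0.14402677]
```

View pics/w1.png

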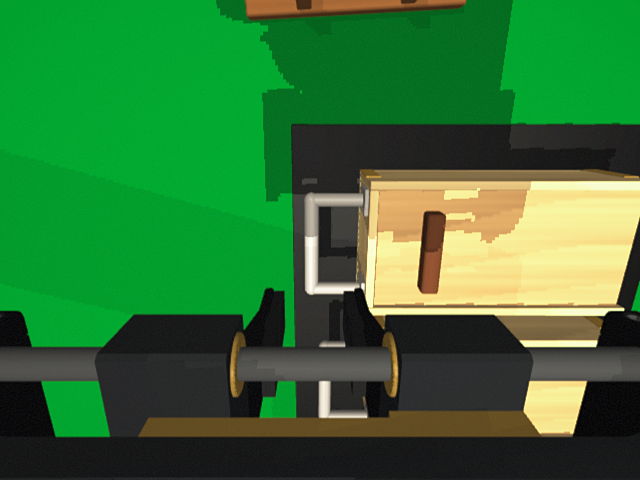

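The wrist view shows case A's handle bar at column 311, rows 195–292, with the fingers below it in the picture. I'll cast rays to check the position.

Run:
```python
from h import *
o,im,wr=wrist()
print([wr(p,.048).round(4).tolist() for p in[(311,200),(311,243),(311,286)]],[wr(p,.071).round(4).tolist() for p in[(434,213),(429,292)]])
```

```text
[[0.4628, 0.1249], [0.4611, 0.0938], [0.4593, 0.0604]] [[0.5408, 0.117], [0.5399, 0.062]]
```

>>> {"name": "jog_arm", "arguments": {
  "motion": [0.05,0,0.8,0,0,0,0.36,0,0,0.8,0,0,0,0.36,0,0,0.8,0,0,0,0.36,0,0,0.43,0,0,0,0.36,0,0,0,0,0,0,1,0,0,0,0,0,0,1,0,0,0,0,0,0,1,0,0,0,0,0,0,1],
  "grip_force": 12
}}

```text
time: 5.45
position: [0.4632, 0.0932, 0.0411]
tool_rot: [0.726, 0.688, 0.0, 0.0]
ft_force: [-1.1, 1.2, 2.4]
grip_width: 0.0092
grip_force: 12.0
```

>>> {"name": "jog_arm", "arguments": {
  "motion": [0,0,-0.14,0,0,0,1,0,0,-0.14,0,0,0,1,0,0,-0.14,0,0,0,1,0,0,-0.12,0,0,0,1,0,0,0,0,0,0,1,0,0,0,0,0,0,1,0,0,0,0,0,0,1]
}}

```text
time: 6.32
position: [0.4631, 0.093, 0.0618]
tool_rot: [0.725, 0.688, -0.0, -0.0]
ft_force: [0.3, -0.4, -1.6]
grip_width: 0.0096
grip_force: 12.0
```

>>> {"name": "jog_arm", "arguments": {
  "motion": [0,0,0,0,0,0,1]
}}

```text
time: 6.45
position: [0.4631, 0.093, 0.0618]
tool_rot: [0.725, 0.688, -0.0, -0.0]
ft_force: [0.7, 0.1, -1.9]
grip_width: 0.0095
grip_force: 12.0
```

>>> {"name": "jog_arm", "arguments": {
  "motion": [0,0,0,0,0,0,1]
}}

```text
time: 6.58
position: [0.4631, 0.093, 0.0618]
tool_rot: [0.725, 0.688, -0.0, -0.0]
ft_force: [0.2, -0.1, -1.1]
grip_width: 0.0095
grip_force: 12.0
```

>>> {"name": "jog_arm", "arguments": {
  "motion": [0,0,0.18,0,0,0,1,0,0,0.18,0,0,0,1,0,0,0.17,0,0,0,1,0,0,0,0,0,0,0.36,0,0,0,0,0,0,0.36,0,0,-0.9,0,0,0,0.36,0,0,-0.9,0,0,0,0.36,-1,0.07,0,0,0,0,0.36,-1,0.07,0,0,0,0,0.36,-0.93,0.07,0,0,0,0,0.36,0,0,0,0,0,0,0.36]
}}

```text
time: 7.95
position: [0.4668, -0.0269, 0.1131]
tool_rot: [0.727, 0.687, 0.001, 0.001]
ft_force: [0.2, -0.4, 0.6]
grip_width: 0.0277
grip_force: 0.0
```

>>> {"name": "jog_arm", "arguments": {
  "motion": [0,0,0.6,0,0,0,0.36,0,0,0.6,0,0,0,0.36,0,0,0.6,0,0,0,0.36,0,0,0,0,0,0,1,0,0,0,0,0,0,1,0,0,0,0,0,0,1,0,0,0,0,0,0,1],
  "grip_force": 12
}}

```text
time: 8.82
position: [0.4657, -0.0242, 0.0415]
tool_rot: [0.726, 0.688, 0.0, 0.0]
ft_force: [-0.3, 1.1, 1.9]
grip_width: 0.0096
grip_force: 12.0
```

>>> {"name": "jog_arm", "arguments": {
  "motion": [0,0,-0.14,0,0,0,1,0,0,-0.14,0,0,0,1,0,0,-0.14,0,0,0,1,0,0,-0.12,0,0,0,1,0,0,0,0,0,0,1,0,0,0,0,0,0,1,0,0,0,0,0,0,1]
}}

```text
time: 9.7
position: [0.4654, -0.0245, 0.0622]
tool_rot: [0.726, 0.688, -0.0, -0.0]
ft_force: [2.2, -0.1, -4.6]
grip_width: 0.0095
grip_force: 12.0
```

>>> {"name": "jog_arm", "arguments": {
  "motion": [0,0,0,0,0,0,1]
}}

```text
time: 9.82
position: [0.4654, -0.0245, 0.0622]
tool_rot: [0.725, 0.688, -0.0, -0.0]
ft_force: [1.3, -0.9, -4.0]
grip_width: 0.0094
grip_force: 12.0
```

>>> {"name": "jog_arm", "arguments": {
  "motion": [0,0,0,0,0,0,1]
}}

```text
time: 9.95
position: [0.4654, -0.0245, 0.0622]
tool_rot: [0.726, 0.688, -0.0, -0.0]
ft_force: [2.1, -1.0, -3.5]
grip_width: 0.0095
grip_force: 12.0
```

Case A pulled about 1.5 N (empty) and case B about 4 N, so the middle case holds the fork. I'll set it down and move to its batten.

>>> {"name": "jog_arm", "arguments": {
  "motion": [0,0,0.18,0,0,0,1,0,0,0.18,0,0,0,1,0,0,0.17,0,0,0,1,0,0,0,0,0,0,0.36,0,0,0,0,0,0,0.36,0,0,-0.9,0,0,0,0.5,0,0,-0.9,0,0,0,0.5,0,0,0,0,0,0,0.5]
}}

```text
time: 10.95
position: [0.4685, -0.0253, 0.1157]
tool_rot: [0.725, 0.688, 0.002, 0.004]
ft_force: [1.2, 0.0, 0.9]
grip_width: 0.0216
grip_force: 0.0
```

Run:
```python
from h import *
o=robot.get_obs();im=robot.camera("top");cv2.imwrite('pics/top1.png',im);print(o['position'],o['grip_width'])
b,g,r=[im[...,i].astype(int) for i in range(3)]
roi=np.zeros(b.shape,bool);roi[140:310,180:420]=1
for c in comps(roi&(r>60)&(r-g>35)&(g<110),20):
    (x,y),wh,an=cv2.minAreaRect(c);print(cv2.boundingRect(c),ray("top",(x,y),.071).round(4))
o,im,wr=wrist();cv2.imwrite('pics/w2.png',im)
b,g,r=[im[...,i].astype(int) for i in range(3)]
for c in comps((r>50)&(r-g>30)&(g<110)&(r-b>40),300):
    x,y,w,h=cv2.boundingRect(c);print("w",(x,y,w,h),[wr(p,.071).round(4).tolist() for p in((x+w/2,y+h/2),)])
```

```text
[ 0.46846567 -0.02528835  0.11567153] 0.021625349993764986
(289, 245, 20, 4) [ 0.5437 -0.0246]
(346, 244, 28, 6) [ 0.5406 -0.1462]
(230, 244, 28, 8) [0.5451 0.0854]
w (435, 235, 31, 80) [[0.5445, -0.0253]]
w (444, 0, 36, 118) [[0.5433, 0.0846]]
```

View pics/w2.png

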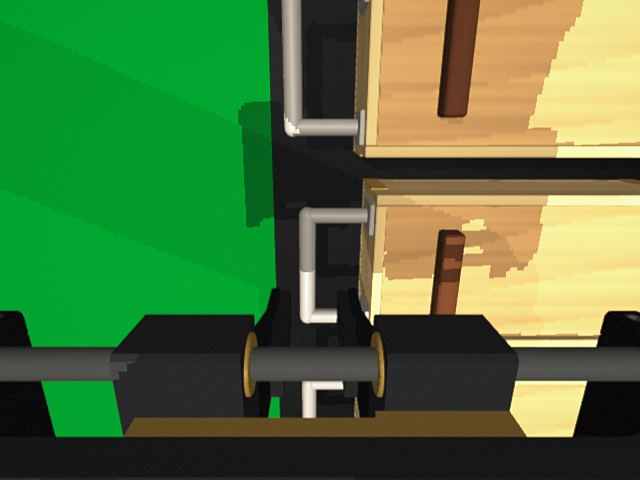

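The wrist view shows the middle batten around (450,275), which puts it at x≈0.545.

>>> {"name": "jog_arm", "arguments": {
  "motion": [0,0.9,0,0,0,0,0.5,0,0.9,0,0,0,0,0.5,0,0.2,0,0,0,0,0.5,0,0,0,0,0,0,0.5,0,0,0.4,0,0,0,0.5,0,0,0.4,0,0,0,0.5,0,0,0.22,0,0,0,0.5,0,0,0,0,0,0,0.5]
}}

```text
time: 12.05
position: [0.5443, -0.0286, 0.0712]
tool_rot: [0.726, 0.688, -0.001, -0.001]
ft_force: [-0.3, -0.4, -0.1]
grip_width: 0.0217
grip_force: 0.0
```

>>> {"name": "jog_arm", "arguments": {
  "motion": [0,0.2,0,0,0,0,0.5,0,0.3,0,0,0,0,0.5,0,0.4,0,0,0,0,0.5,0,0.4,0,0,0,0,0.5,0,0.4,0,0,0,0,0.5,0,0.4,0,0,0,0,0.5,0,0.4,0,0,0,0,0.5,0,0.4,0,0,0,0,0.5,0,0.4,0,0,0,0,0.5,0,0.4,0,0,0,0,0.5,0,0.3,0,0,0,0,0.5,0,0,0,0,0,0,0.5]
}}

```text
time: 13.55
position: [0.7067, -0.0373, 0.0727]
tool_rot: [0.725, 0.688, 0.001, 0.001]
ft_force: [0.2, 0.5, -0.4]
grip_width: 0.0221
grip_force: 0.0
```

Run:
```python
from h import *
o,im,wr=wrist();print(o['position'],o['ft_force']);cv2.imwrite('pics/w3.png',im)
cv2.imwrite('pics/s3.png',robot.camera("scene")[170:350,200:500].repeat(2,0).repeat(2,1))
```

```text
[ 0.70669186 -0.03729155  0.07272067] [ 0.20457989  0.46869235 -0.38537784]
```

View pics/s3.png

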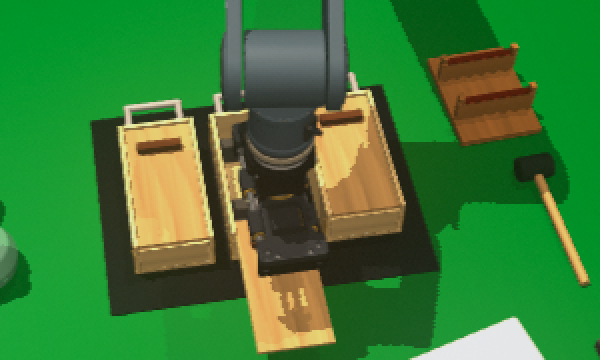

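The lid is well out, showing past the far end of the middle case. Now I'll lift off and turn the gripper by 90°.

>>> {"name": "jog_arm", "arguments": {
  "motion": [0,-0.08,0,0,0,0,0.5,0,0,-0.8,0,0,0,0.5,0,0,-0.8,0,0,0,0,0,-1,-0.4,0,0,0,0,0,-1,0,0,0,-1,0,0,-0.65,0,0,0,-1,0,0,0,0,0,0,-1,0,0,0,0,0,0,-1,0,0,0,0,0,0,-1,0,0,0,0,0,0,-1,0,0,0,0,0,0,-1,0,0,0,0,0,0,-1,0]
}}

```text
time: 15.15
position: [0.5953, -0.0331, 0.1525]
tool_rot: [0.507, 0.862, -0.0, -0.0]
ft_force: [-0.3, 0.8, 1.0]
grip_width: 0.0435
grip_force: 0.0
```

>>> {"name": "jog_arm", "arguments": {
  "motion": [0,0,0,0,0,-1,0,0,0,0,0,0,-1,0,0,0,0,0,0,-1,0,0,0,0,0,0,-1,0,0,0,0,0,0,-1,0,0,0,0,0,0,-1,0,0,0,0,0,0,-1,0,0,0,0,0,0,-1,0,0,0,0,0,0,-1,0,0,0,0,0,0,-1,0,0,0,0,0,0,-1,0,0,0,0,0,0,-1,0]
}}

```text
time: 16.65
position: [0.5953, -0.0331, 0.1525]
tool_rot: [0.112, 0.994, 0.0, -0.0]
ft_force: [0.1, -0.4, 1.1]
grip_width: 0.0434
grip_force: 0.0
```

>>> {"name": "jog_arm", "arguments": {
  "motion": [0,0,0,0,0,-1,0,0,0,0,0,0,-0.5,0,0,0,0,0,0,0,0]
}}

```text
time: 17.02
position: [0.5958, -0.0332, 0.1525]
tool_rot: [0.062, 0.998, 0.0, 0.0]
ft_force: [0.5, 0.1, 0.6]
grip_width: 0.0433
grip_force: 0.0
```

Run:
```python
from h import *
o,im,wr=wrist();print(o['position'],o['tool_rot']);cv2.imwrite('pics/w4.png',im)
t=robot.camera("top");cv2.imwrite('pics/top4.png',t)
cv2.imwrite('pics/v4.png',np.hstack([cv2.resize(im,(400,300)),cv2.resize(t[140:320,100:340],(400,300))]))
for p in[(0,0),(639,0),(0,479),(639,479),(320,240)]:print(p,wr(p,.044))
```

```text
[ 0.59577877 -0.03315401  0.15249018] [6.15277327e-02 9.98105374e-01 1.93953914e-05 1.10900698e-05]
(0, 0) [ 0.41930753 -0.20089185]
(639, 0) [0.4659875  0.17998517]
(0, 479) [ 0.78236811 -0.34205372]
(639, 479) [0.85306339 0.23291165]
(320, 240) [ 0.59251033 -0.02777513]
```

View pics/v4.png

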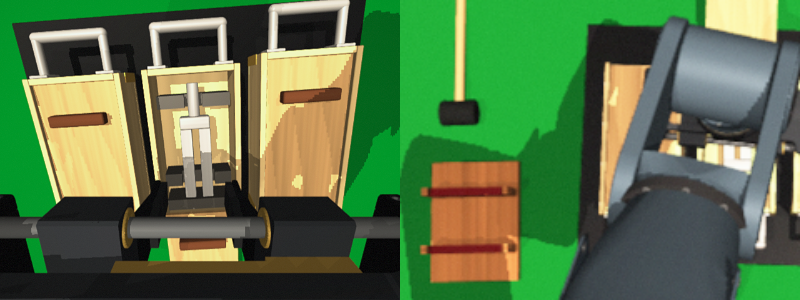

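The left half (wrist) shows the fork in the open middle case: tines around full-scale columns 285–345, rows 200–310, and stem near (307,150). I'll measure its axis.

Run:
```python
from h import *
o,_,wr=wrist();im=cv2.imread('pics/w4.png');h=cv2.cvtColor(im,cv2.COLOR_BGR2HSV)
m=(h[...,1]<45)&(h[...,2]>110)
for r in(150,165,180,190,200,215,230,250,265,280,295):
    q=np.flatnonzero(m[r,260:370])+260
    runs=[(int(x[0]),int(x[-1])) for x in np.split(q,np.flatnonzero(np.diff(q)>3)+1) if len(x)>4]
    print(r,runs,[[wr((a,r),.044).round(3).tolist(),wr((b,r),.044).round(3).tolist()] for a,b in runs])
```

```text
150 [(299, 316), (324, 339)] [[[0.528, -0.034], [0.529, -0.023]], [[0.53, -0.018], [0.531, -0.008]]]
165 [(300, 317), (351, 355)] [[[0.538, -0.035], [0.539, -0.024]], [[0.542, -0.001], [0.543, 0.002]]]
180 [(302, 318)] [[[0.548, -0.035], [0.55, -0.024]]]
190 [(287, 334)] [[[0.554, -0.046], [0.558, -0.014]]]
200 [(288, 335)] [[[0.561, -0.047], [0.565, -0.014]]]
215 [(289, 306), (319, 335)] [[[0.572, -0.047], [0.573, -0.035]], [[0.574, -0.026], [0.576, -0.015]]]
230 [(290, 307), (320, 336)] [[[0.583, -0.048], [0.584, -0.036]], [[0.585, -0.027], [0.587, -0.016]]]
250 [(292, 309), (321, 337)] [[[0.598, -0.049], [0.599, -0.037]], [[0.6, -0.028], [0.602, -0.016]]]
265 [(294, 310), (322, 338)] [[[0.609, -0.049], [0.611, -0.037]], [[0.612, -0.029], [0.613, -0.017]]]
280 [(295, 311), (323, 339)] [[[0.621, -0.05], [0.623, -0.038]], [[0.624, -0.029], [0.625, -0.017]]]
295 [(296, 312), (324, 339)] [[[0.634, -0.051], [0.635, -0.039]], [[0.636, -0.03], [0.638, -0.019]]]
```

>>> {"name": "jog_arm", "arguments": {
  "motion": [0,0.03,0,0,0,-1,0,0,0,0.8,0,0,0,0,0,0,0.8,0,0,0,0,0,0,0.6,0,0,0,0,0,0,0.4,0,0,0,0,0,0,0.3,0,0,0,0,0,0,0.2,0,0,0,0,0,0,0,0,0,0,0]
}}

```text
time: 18.18
position: [0.5961, -0.032, 0.0282]
tool_rot: [0.026, 1.0, 0.0, -0.0]
ft_force: [-0.9, 0.5, 0.6]
grip_width: 0.0436
grip_force: 0.0
```

>>> {"name": "jog_arm", "arguments": {
  "motion": [0,0,0,0,0,0,1,0,0,0,0,0,0,1,0,0,0,0,0,0,1,0,0,0,0,0,0,1,0,0,-0.2,0,0,0,1,0,0,-0.4,0,0,0,1,0,0,-0.8,0,0,0,1,0,0,-1,0,0,0,1,0,0,-0.8,0,0,0,1,0,0,0,0,0,0,1],
  "grip_force": 25
}}

```text
time: 19.42
position: [0.598, -0.0324, 0.1595]
tool_rot: [0.026, 1.0, -0.001, 0.003]
ft_force: [-0.0, -0.3, -3.9]
grip_width: 0.034
grip_force: 25.0
```

Run:
```python
from h import *
o=robot.get_obs();print(o['position'],o['ft_force'],o['moment'],o['grip_width'])
im=cv2.imread('pics/top0.png');b,g,r=[im[...,i].astype(int) for i in range(3)]
roi=np.zeros(b.shape,bool);roi[225:320,105:185]=1
red=roi&(r>120)&(g<60)&(b<70)
for c in comps(red,40):
    (x,y),wh,an=cv2.minAreaRect(c);P=[ray("top",p,.046).round(4).tolist() for p in cv2.boxPoints(((x,y),wh,an))]
    print("bar",ray("top",(x,y),.046).round(4),P)
bo=roi&(r>150)&(r-b>60)&(r-g>30)
c=max(comps(cv2.morphologyEx((bo|red).astype(np.uint8),cv2.MORPH_CLOSE,np.ones((5,5))),500),key=cv2.contourArea)
print("board",ray("top",cv2.minAreaRect(c)[0],.012).round(4),[ray("top",p,.012).round(4).tolist() for p in cv2.boxPoints(cv2.minAreaRect(c))])
```

```text
[ 0.59801386 -0.03237524  0.15949324] [-0.04720311 -0.31837274 -3.87384948] [ 0.00292277  0.00747401 -0.03846802] 0.034025233870189124
bar [0.4682 0.3013] [[0.4726, 0.3442], [0.4731, 0.2589], [0.4637, 0.2586], [0.4633, 0.3438]]
bar [0.5378 0.3015] [[0.5441, 0.3444], [0.5418, 0.2586], [0.5316, 0.2586], [0.5338, 0.3443]]
board [0.5026 0.307 ] [[0.5787, 0.3682], [0.5755, 0.2463], [0.4275, 0.2466], [0.4306, 0.3672]]
```

>>> {"name": "jog_arm", "arguments": {
  "motion": [0,0,0,0,0,-0.5,1,0.2,0.3,0,0,0,0,1,0.2,0.6,0,0,0,0,1,0.3,0.9,0,0,0,0,1,0.3,0.9,0,0,0,0,1,0.3,0.9,0,0,0,0,1,0.3,0.9,0,0,0,0,1,0.3,0.9,0,0,0,0,1,0.2,0.9,0,0,0,0,1,0.2,0.9,0,0,0,0,1,0.2,0.7,0,0,0,0,1,0,0.4,0,0,0,0,1]
}}

```text
time: 20.92
position: [0.4995, 0.303, 0.1548]
tool_rot: [0.008, 1.0, -0.001, -0.002]
ft_force: [-0.5, 0.0, -5.3]
grip_width: 0.0335
grip_force: 25.0
```

>>> {"name": "jog_arm", "arguments": {
  "motion": [0,0,0,0,0,0,1,0,0,0,0,0,0,1]
}}

```text
time: 21.18
position: [0.5021, 0.3008, 0.1559]
tool_rot: [0.009, 1.0, -0.001, -0.0]
ft_force: [-0.2, 0.0, -3.7]
grip_width: 0.0336
grip_force: 25.0
```

Run:
```python
from h import *
o,im,wr=wrist();print(o['position'],o['tool_rot'],o['ft_force'],o['grip_width']);cv2.imwrite('pics/w5.png',im)
b,g,r=[im[...,i].astype(int) for i in range(3)]
for c in comps((r>90)&(g<70)&(b<80)&(r-g>50),100):
    x,y,w,h=cv2.boundingRect(c);print((x,y,w,h),wr((x+w/2,y+h/2),.046),wr((x,y+h/2),.046),wr((x+w,y+h/2),.046))
```

```text
[0.50206834 0.30075215 0.15589592] [ 9.14756609e-03  9.99957923e-01 -5.02028317e-04 -4.71400090e-04] [-0.1693298   0.04042212 -3.65839652] 0.03356689389266041
(305, 281, 18, 13) [0.53615488 0.30065815] [0.53604004 0.29384521] [0.53626972 0.30747082]
(254, 281, 17, 13) [0.53549768 0.26166953] [0.53538919 0.2552337 ] [0.53560616 0.26810513]
(357, 280, 18, 13) [0.53599328 0.33999593] [0.53587855 0.33319049] [0.53610801 0.34680111]
(248, 188, 49, 15) [0.46542663 0.2727791 ] [0.46513403 0.25562003] [0.4657192  0.28993653]
(331, 187, 47, 15) [0.46569981 0.33018631] [0.46541944 0.31374631] [0.46598016 0.3466248 ]
```

View pics/w5.png

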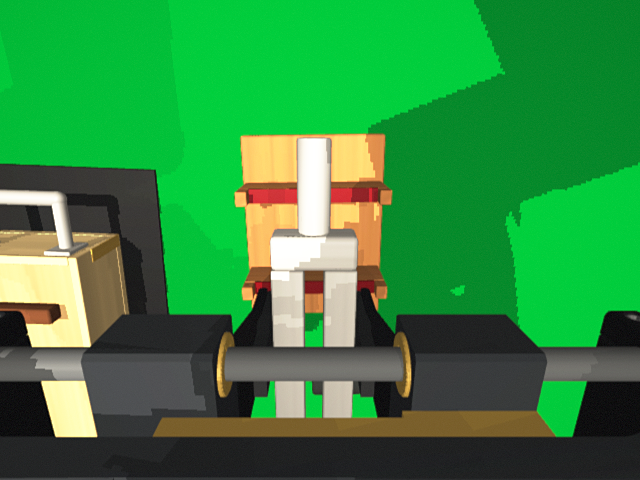

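The wrist view shows the fork held straight above the rest, centred between the lips; the rest centre measures about (0.501, 0.301). Lowering.

>>> {"name": "jog_arm", "arguments": {
  "motion": [0,0,0.7,0,0,0,1,0,0,0.7,0,0,0,1,0,0,0.6,0,0,0,1,0,0,0.4,0,0,0,1,0,0,0.2,0,0,0,1,0,0,0.1,0,0,0,1,0,0,0,0,0,0,1,0,0,0,0,0,0,1]
}}

```text
time: 22.22
position: [0.5026, 0.302, 0.0491]
tool_rot: [0.009, 1.0, 0.0, 0.001]
ft_force: [-0.6, -0.1, -4.0]
grip_width: 0.0336
grip_force: 25.0
```

>>> {"name": "jog_arm", "arguments": {
  "motion": [0,0,0.04,0,0,0,1,0,0,0.03,0,0,0,1,0,0,0,0,0,0,1]
}}

```text
time: 22.6
position: [0.5023, 0.3018, 0.0461]
tool_rot: [0.009, 1.0, 0.0, 0.0]
ft_force: [-0.8, -0.1, 0.2]
grip_width: 0.0342
grip_force: 25.0
```

>>> {"name": "jog_arm", "arguments": {
  "motion": [0,0,0.02,0,0,0,1,0,0,0,0,0,0,1]
}}

```text
time: 22.85
position: [0.5023, 0.3018, 0.046]
tool_rot: [0.009, 1.0, 0.0, 0.0]
ft_force: [-2.4, -1.2, 6.2]
grip_width: 0.0335
grip_force: 25.0
```

>>> {"name": "jog_arm", "arguments": {
  "motion": [0,0,0,0,0,0,0.1,0,0,0,0,0,0,0,0,0,0,0,0,0,0,0,0,0,0,0,0,0,0,0,0,0,0,0,0]
}}

```text
time: 23.48
position: [0.5021, 0.3017, 0.0446]
tool_rot: [0.009, 1.0, -0.0, -0.0]
ft_force: [0.3, 1.3, 0.6]
grip_width: 0.0434
grip_force: 0.0
```

>>> {"name": "jog_arm", "arguments": {
  "motion": [0,0,-0.2,0,0,0,0,0,0,-0.5,0,0,0,0,0,0,-0.8,0,0,0,0,0,0,-1,0,0,0,0,0,0,-0.8,0,0,0,0,0,0,0,0,0,0,0,0,0,0,0,0,0,0]
}}

```text
time: 24.35
position: [0.5015, 0.3015, 0.1765]
tool_rot: [0.009, 1.0, -0.0, -0.0]
ft_force: [0.7, 0.1, -0.1]
grip_width: 0.043
grip_force: 0.0
```

Run:
```python
from h import *
o,im,wr=wrist();print(o['position'],o['ft_force'],o['grip_width'])
s=robot.camera("scene")
cv2.imwrite('pics/v6.png',np.hstack([cv2.resize(im,(400,300)),cv2.resize(s[160:370,220:500],(400,300))]))
```

```text
[0.50149376 0.30150196 0.17648368] [ 0.66828253  0.14568727 -0.14038168] 0.04299133253679642
```

View pics/v6.png

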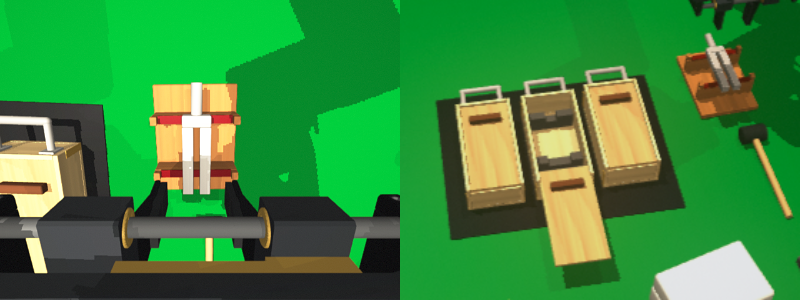

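The fork lies flat across both bars. The middle lid is fully out, the other two lids are shut and everything else is in place.

```bash
python3 -c "
from rig import robot
print(robot.hand_in())"
```

```text
the job is handed in; nothing more can be done
None
```

I handed the job in: the fork was in the middle case, and it now lies across both bars of the rest, with only that lid slid open and the other cases, glassware and mallet in place in the last camera picture; the judge's result was not shown.

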